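Level the sprung feeder shelf and hold it pressed

TASK

Put the spirit level flat into the pocket on the little feeder shelf and let go of it. Then take hold of the wing knob at the end of the shelf, push that end fully down onto its foot and turn the knob until the bubble rests between the two lines of the level. Finish still holding the knob with the shelf pressed down and the bubble centred, so that I can lock the foot; leave the other things on the table where they are.

Things in the scene. Friction and masses are not known exactly. Their poses are not given: they have to be found in the camera images.
- level: spirit level: bar 130 long x 30 wide x 42 high (mm), aluminium, black end caps, standing on the table, about 190 g. Origin: centre of its underside; x along its length, z up. On top a green vial, 54 mm long, rising to 54 mm above the underside, with a pale bubble 14 mm long and two black lines round it 9.5 mm either side of the middle.
- bubble (a joint): where the bubble's middle is along the level's x axis, m: 0 is centred, travel +-0.018. It drifts to the higher end, 4 mm for each 0.01 rad of tilt, and needs about 1 s to come to rest. It is wholly between the lines within +-0.0025.
- pocket (a point): centre of the floor of the pocket on the shelf, about 56 mm above the table. z: normal of the shelf, up; y: along shelf and pocket, away from the knob. Inside 134 (y) x 34 mm (x), bounded by lips 6 mm thick, 13 mm high, tops sloped: one across each end, 30 mm of lip at each end of both long sides; the middle 74 mm of the long sides is open for fingers. The level fits either way round.
- hinge (a point): middle of the hinge pin at the end of the shelf away from the knob, 45 mm above the table; y points along the shelf, away from the knob. The shelf is a wooden board 300 x 120 x 10 mm over a fixed dark base plate 310 x 130 mm, the hinge 10 mm from its end. As it stands it may slope by up to 0.02 rad either way.
- shelf (a joint): how far the shelf is pressed down about its hinge, rad: 0 sprung up, 0.025 fully down on its foot (the knob end then has sunk 6 mm). Springs push it up again when let go; at the knob about 3 N begin to move it and 5 N hold it fully down. The bubble should be centred with the shelf fully down.
- foot (a joint): turn of the wing knob, rad, growing clockwise seen from above; range -0.3 to 2. Each rad clockwise raises the knob end of the shelf (knob included) by 6 mm, tilts the shelf 0.025 rad and moves the bubble 10 mm towards the knob. It stays where left; 0.2 N m turns it. At the start the foot is always too low: with the shelf fully down it needs 0.4 to 1.4 rad clockwise.
- wing: wing knob, grey plastic, 150 mm from the centre of the pocket, at the other end of the shelf from the hinge: round flange 60 mm across with an upright bar, 50 long x 12 thick x 32 mm high, to be pinched across its thickness. Origin: centre of the top of the flange, at the foot of the bar, on the turning axis, about 65 mm above the table; x along the bar, z up. Turns with joint foot.
- canister: steel canister with screw-top lid, 100 mm across, 138 mm high; origin about the centre of its underside. Bystander, to be left alone.
- scoop: orange plastic scoop, about 195 mm long, lying flat; origin near its middle. Bystander, to be left alone.
- pot: small empty terracotta pot, 72 mm across, 65 mm high; origin about the centre of its underside. Bystander, to be left alone.
- mug: blue ceramic mug, 76 mm across, 85 mm high; origin about the centre of its underside. Bystander, to be left alone.
- brush: hand brush, 200 mm long, lying flat; origin about the centre of its underside. Bystander, to be left alone.

How it is judged:
On the way:
1. the level sits flat in the pocket, let go (x of level in the frame of pocket between -0.004 and 0.004 m and y of level in the frame of pocket between -0.004 and 0.004 m and z of level in the frame of pocket between -0.003 and 0.003 m and angle between the z axis of level and the z axis of pocket, either way round below 0.03 rad and angle between the x axis of level and the y axis of pocket, either way round below 0.08 rad and contact force between each of the arm, the fingers and level below 0.2 N), for 0.3 s.
At the end, for the whole second after the job is handed in: The level sits in the pocket (within 4 mm and 0.03 rad of flat), untouched by the robot; the fingers hold the wing knob; the shelf is pressed to more than 0.020 of its 0.025 rad; the bubble stays within 3 mm of the middle (all of step 1 and value of joint shelf above 0.02 rad and value of joint bubble between -0.003 and 0.003 m and contact force between the fingers and wing above 2 N); the arm keeps its last pose, push and grip.
It fails at once if a bystander was shifted by more than 40 mm (distance of any of canister, scoop, pot, mug, brush from where it was at the start of the episode above 0.04 m).
It also fails if it takes over 45 s, if anything falls off the work surface, if the arm or the gripper's body presses on something with over 40 N, if the wrist force passes 120 N, or if a joint passes its speed limit or range.

ROBOT

A 7-joint arm with a two-finger parallel gripper is mounted at the origin on the work surface. World frame = base frame: x ahead of the robot, y to its left, z up, the work surface at z = 0. Lengths are in m, angles in rad, forces in N, time in s.
With the tool pointing down it reaches from about 0.4 to 0.85 m from the base axis. Payload 10.4 kg.
Tool frame: the origin (TCP) lies between the finger pads; the fingertips stand tip_extent ahead of it and the grasp point (between the pads) lies 2 mm behind it (tip_extent is the distance from the TCP to the fingertips, in m); z points along the fingers, y is the direction in which the jaws open and shut (so a half turn about z gives the same grasp; the last joint's range is limited). The gripper opens to 87 mm and grips with 3 to 60 N. Pads are 19 mm wide; open, the fingers measure 117 mm over their backs; the gripper's body (75 mm by 190 mm) begins 51 mm behind the grasp point.
Start: joints at [-0.023, 0.332, -0.065, 1.46, 0.022, 1.35, -0.088], TCP at [0.625, 0, 0.24] pointing down, gripper open.
Joint ranges: [-2.6, 2.6], [-0.5, 2.12], [-1.47, 1.34], [0.16, 2.42], [-1.27, 4.41], [0.06, 2.06], [-2.6, 2.6]. Speed limits (rad/s): [2.22, 2.22, 2.79, 2.79, 3.14, 3.14, 3.14].

INTERFACE

Orientations are given as a unit quaternion [x, y, z, w].
In Python, from bench import read_state, camera, camera_params, close_job, tip_extent gives the robot as it stands. The module is installed in compiled form; this text tells all that it offers.
- The arm moves only by the tool send_rows, never from a script. Its argument "steps" is a list of rows, each a list of 7 numbers: the turn, a rotation vector about the tool's x, y, z in degrees, then the shift along the tool's x, y, z in m, then the gripper's target within -1 to 1 (shut at 1, half-way at 0, fully open at -1). In form: [[ax, ay, az, x, y, z, jaw], ...]. A call has exactly 10 rows; each row shifts and turns the pose as measured when the row begins, along the tool's axes as they then stand; what a row does not reach is not made up. A row lasts 1/10 s, in which the tool goes at most 50 mm and 8.59 degrees, less where a joint would pass 70% of its speed; a pose out of reach is approached as far as the arm can. A call with a gripper value outside its range is refused whole. The fingers move at their own pace and stop on an object; "force" is the grip in N (left out, the last holds). Time passes only in rows, so rows that do not move let the fingers close, or fill a call up. It gives the time, the measured TCP pose, the force and the opening at its end, in the units of the state.
- read_state(): the state, without advancing time (a new reading comes with each control period).
- camera(name): name is "scene" or "side" or "wrist"; returns (picture, depth): 420x560x3 uint8, blue, green, red; 420x560 float32, m along the optical axis (not along the pixel's ray), 0 where there is no reading.
- camera_params(name): a dict with "camera_matrix" (3x3 intrinsics, pixels), "world_from_camera" (4x4, takes a point from camera to world coordinates). Camera axes: x right, y down, z forward; pixel columns grow to the right and rows downward; lengths in m; the calibration is good to about 2 mm. A picture is of the moment at which its call begins: read the wrist's pose just before it. camera_params takes no time and is no camera call; for the wrist camera it gives the pose at the moment of the call.
- close_job(): hands the job in, once; it reports no verdict.
The state is a dict: "time": time; "joint_positions": joint angles; "joint_vel": joint speeds; "joint_torque": joint torques, N m; "ee_pos": TCP position; "eef_rot": TCP orientation; "ft_force": force on the tool from outside, world axes, zero at the start; "torque": the same for the moment, N m; "width": finger opening in m.
Only numpy, scipy, OpenCV 4.12 (cv2) and the standard library are available. Lean on these libraries where they do the work, as an engineer would, in place of code of your own. Each camera call takes 0.05 s, during which the arm holds its last target.

## Working session

There is one attempt and no reset: what is moved stays moved. The work goes in short steps, Python scripts to look and compute and a tool call to move; the robot and the scene stay as the last step left them, time stands still between calls to the robot, and variables do not carry over. Pictures are saved under pics/ and viewed, and the job is handed in when it is done.

Besides the shell and the picture viewer there is one more tool, called as a command line: name --pt "numbers of a row" for each row, then --argument value for the rest. send_rows: Moves the arm, as the interface text tells. Its arguments: {"type":"object","properties":{"steps":{"type":"array"},"force":{"type":"number"}},"required":["steps"]}

```bash
mkdir -p pics; python3 - <<'E'
from bench import *
import cv2,numpy as np
s=read_state();print({k:np.round(v,4) for k,v in s.items()},tip_extent if not callable(tip_extent) else tip_extent())
for n in ["scene","side","wrist"]:
    p=camera_params(n);im,d=camera(n);cv2.imwrite(f"pics/{n}0.png",im);np.savez(f"{n}0.npz",im=im,d=d,K=p["camera_matrix"],T=p["world_from_camera"])
    print(n,np.round(p["camera_matrix"],1).tolist(),np.round(p["world_from_camera"],3).tolist())
E
```

```text
{'time': np.float64(0.0), 'joint_positions': array([-0.0226,  0.3328, -0.0647,  1.4609,  0.0216,  1.3499, -0.0885]), 'joint_vel': array([-0.0002,  0.0008,  0.0001,  0.0004, -0.0013,  0.0006,  0.0004]), 'joint_torque': array([-1.00000e-04, -6.23246e+01,  2.44000e-02, -3.89891e+01,
       -6.14000e-02,  3.98000e-02,  2.00000e-04]), 'ee_pos': array([0.6246, 0.    , 0.2388]), 'eef_rot': array([ 7.071e-01,  7.071e-01, -5.000e-04, -5.000e-04]), 'ft_force': array([-0.2247, -0.477 ,  0.0006]), 'torque': array([ 0.0314, -0.035 ,  0.0351]), 'width': np.float64(0.087)} 0.017
scene [[475.9, 0.0, 279.5], [0.0, 475.9, 212.3], [0.0, 0.0, 1.0]] [[0.539, 0.652, -0.533, 1.419], [0.842, -0.421, 0.337, -0.513], [-0.005, -0.63, -0.776, 1.271], [0.0, 0.0, 0.0, 1.0]]
side [[437.3, 0.0, 277.7], [0.0, 437.3, 209.2], [0.0, 0.0, 1.0]] [[-0.97, -0.116, 0.212, 0.292], [-0.241, 0.527, -0.815, 1.079], [-0.017, -0.842, -0.54, 0.8], [0.0, 0.0, 0.0, 1.0]]
wrist [[357.7, 0.0, 285.0], [0.0, 357.7, 210.9], [0.0, 0.0, 1.0]] [[1.0, 0.0, -0.0, 0.624], [0.0, -0.956, -0.294, 0.081], [-0.0, 0.294, -0.956, 0.384], [0.0, 0.0, 0.0, 1.0]]
```

View pics/scene0.png

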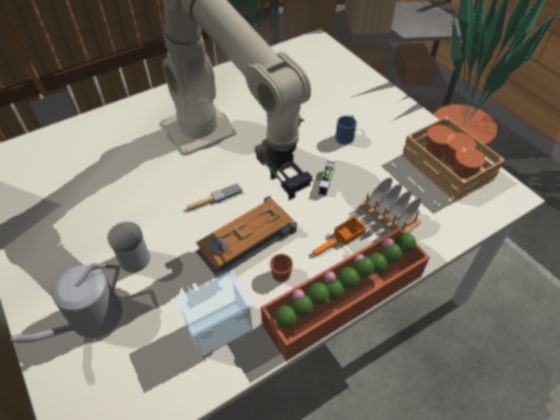

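View pics/side0.png

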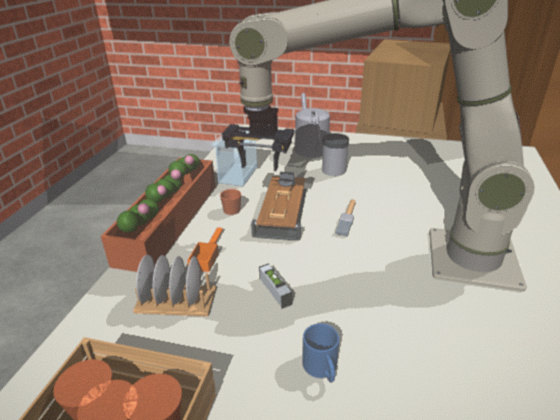

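View pics/wrist0.png

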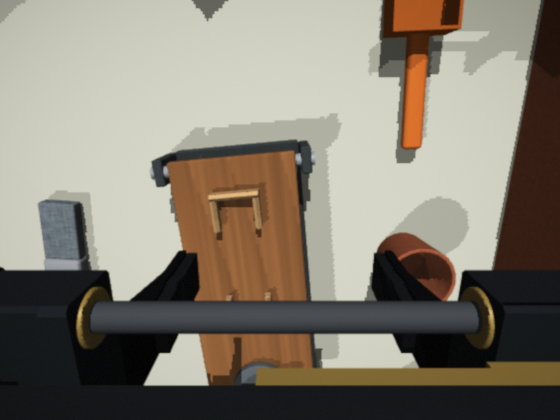

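The three pictures show the shelf with its hinge end at +y and knob at -y (scene px ~(218,243)). The level stands near scene (327,177), side (275,285). Next I measure both with masks and depth.

```bash
cat > h.py <<'E'
import numpy as np,cv2
def pts(f):
    z=np.load(f);d=z['d'];K=z['K'];T=z['T'];v,u=np.mgrid[:420,:560]
    c=np.stack([(u-K[0,2])/K[0,0]*d,(v-K[1,2])/K[1,1]*d,d],-1)
    return z['im'],c@T[:3,:3].T+T[:3,3],d
def ray(f,uv,h):
    z=np.load(f);K=z['K'];T=z['T'];uv=np.atleast_2d(uv).astype(float)
    r=np.c_[(uv[:,0]-K[0,2])/K[0,0],(uv[:,1]-K[1,2])/K[1,1],np.ones(len(uv))]@T[:3,:3].T
    o=T[:3,3];return o+r*((h-o[2])/r[:,2])[:,None]
E
python3 - <<'E'
from h import *
for n,r,s in [("side",(165,310,245,320),5),("scene",(155,275,180,350),4)]:
    im,P,d=pts(n+"0.npz");a,b,c,e=r
    cv2.imwrite(f"pics/{n}_crop0.png",cv2.resize(im[a:b,c:e],None,fx=s,fy=s,interpolation=cv2.INTER_CUBIC))
    # level pts: height 30..60mm region
    for nm,(x0,x1,y0,y1) in {"level":(.4,.8,.13,.32),"board":(.45,.78,-.3,.13)}.items():
        for lo,hi in [(.02,.035),(.036,.046),(.046,.06),(.06,.075),(.08,.11)]:
            m=(d>0)&(P[...,0]>x0)&(P[...,0]<x1)&(P[...,1]>y0)&(P[...,1]<y1)&(P[...,2]>lo)&(P[...,2]<hi)
            q=P[m]
            if len(q)>8:
                w=cv2.minAreaRect(q[:,:2].astype(np.float32)*1000); print(n,nm,lo,len(q),np.round(q.mean(0),4),[np.round(k,1) for k in w])
E
```

```text
side level 0.02 399 [0.6581 0.2228 0.0281] [array([640.8, 258.9]), array([134.6, 349.4]), np.float64(61.2)]
side level 0.036 310 [0.5205 0.2673 0.0409] [array([628. , 253.9]), array([137.8, 336.6]), np.float64(76.7)]
side level 0.046 147 [0.5418 0.2694 0.0496] [array([616.5, 273.8]), array([253.6,  68.1]), np.float64(7.3)]
side level 0.06 19 [0.7016 0.3103 0.0655] [array([734.5, 311.2]), array([106.7,  16. ]), np.float64(0.7)]
side level 0.08 57 [0.7363 0.3102 0.0974] [array([742.9, 306.5]), array([91.9, 27. ]), np.float64(1.0)]
side board 0.02 136 [ 0.7088 -0.0742  0.0281] [array([691. , -83.8]), array([161.8, 423.3]), np.float64(40.5)]
side board 0.036 147 [ 0.6784 -0.0456  0.0416] [array([675.2, -72.8]), array([151.8, 399.5]), np.float64(48.8)]
side board 0.046 1764 [ 0.5946 -0.0851  0.0532] [array([ 641.2, -110.7]), array([275.4, 309.9]), np.float64(2.9)]
side board 0.06 270 [ 0.6262 -0.1306  0.0643] [array([ 666.7, -127.4]), array([266.4, 226.3]), np.float64(89.9)]
side board 0.08 93 [ 0.6233 -0.2216  0.0897] [array([ 676.6, -230.7]), array([ 25. , 210.9]), np.float64(80.6)]
sce
[... 400 characters left out ...]
38.7, 116.9]), np.float64(89.4)]
scene level 0.08 52 [0.7477 0.2994 0.095 ] [array([748.5, 300.3]), array([38.3, 93.7]), np.float64(89.6)]
scene board 0.02 122 [ 0.7307 -0.0323  0.0261] [array([706.1,  -3.1]), array([132.2, 250.4]), np.float64(3.7)]
scene board 0.036 74 [ 0.7112 -0.0776  0.0416] [array([ 649.8, -107.1]), array([250.4, 292.4]), np.float64(8.7)]
scene board 0.046 2530 [ 0.5974 -0.1141  0.0548] [array([ 649.2, -109.1]), array([262.6, 306.7]), np.float64(9.0)]
scene board 0.06 506 [ 0.6155 -0.1396  0.0643] [array([ 657.2, -115.5]), array([249. , 293.5]), np.float64(3.3)]
scene board 0.08 79 [ 0.6013 -0.2242  0.0931] [array([ 598.8, -223. ]), array([51.1, 12.6]), np.float64(4.1)]
```

View pics/side_crop0.png

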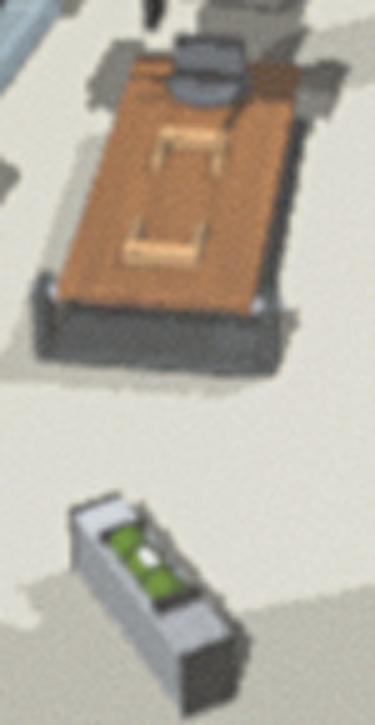

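View pics/scene_crop0.png

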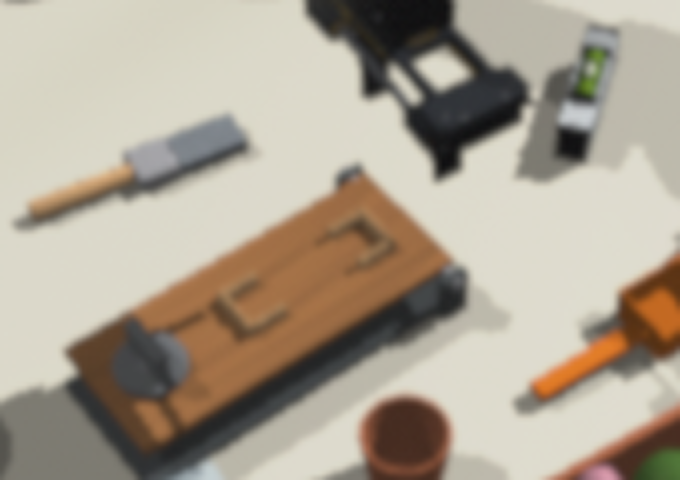

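```bash
python3 - <<'E'
from h import *
for n,c in [("side",(275,285)),("scene",(327,177))]:
    im,P,d=pts(n+"0.npz")
    for lo,hi in [(.012,.06),(.036,.046),(.046,.06)]:
        m=((d>0)&(P[...,2]>lo)&(P[...,2]<hi)).astype(np.uint8)
        k,l,s,cc=cv2.connectedComponentsWithStats(m)
        v,u=np.mgrid[:420,:560]
        w=((u-c[0])**2+(v-c[1])**2<28**2)&(m>0)
        q=P[w]; r=cv2.minAreaRect(q[:,:2].astype(np.float32)*1000)
        print(n,lo,len(q),q.mean(0).round(4),[np.round(x,1) for x in r])
E
```

```text
side 0.012 654 [0.5138 0.2715 0.0368] [array([518.8, 259. ]), array([ 31.8, 135. ]), np.float64(41.7)]
side 0.036 301 [0.5151 0.2669 0.0409] [array([518.8, 258.9]), array([ 31.8, 134.7]), np.float64(41.8)]
side 0.046 126 [0.5168 0.2625 0.049 ] [array([518.5, 259.7]), array([25.2, 69. ]), np.float64(42.2)]
scene 0.012 296 [0.5287 0.2474 0.0408] [array([519.7, 255.5]), array([ 30.6, 141. ]), np.float64(41.7)]
scene 0.036 150 [0.5255 0.2504 0.0414] [array([519.3, 255.9]), array([ 30.6, 139.9]), np.float64(41.7)]
scene 0.046 89 [0.5219 0.253  0.0503] [array([527.3, 245.5]), array([ 26. , 108.7]), np.float64(40.3)]
```

The side crop shows the level clearly: grey bar, green vial, black caps. The two views agree on its centre to about 3 mm, (0.519, 0.257), with its length at 131.7°, and the size matches. Next I look at the shelf from above with the wrist camera.

send_rows --pt "0 0 0 -0.03 -0.004 -0.016 -1" --pt "0 0 0 -0.03 -0.004 -0.016 -1" --pt "0 0 0 -0.03 -0.004 -0.016 -1" --pt "0 0 0 -0.03 -0.004 -0.016 -1" --pt "0 0 0 -0.03 -0.004 -0.016 -1" --pt "0 0 0 0 0 0 -1" --pt "0 0 0 0 0 0 -1" --pt "0 0 0 0 0 0 -1" --pt "0 0 0 0 0 0 -1" --pt "0 0 0 0 0 0 -1"

```text
time: 1.15
ee_pos: [0.6031, -0.1518, 0.3171]
eef_rot: [0.705, 0.709, -0.003, -0.004]
ft_force: [0.4, 0.6, 0.0]
width: 0.0871
```

```bash
cat > cap.py <<'E'
import sys
from bench import *
import cv2,numpy as np
for a in sys.argv[2:]:
    s=read_state();p=camera_params(a);im,d=camera(a);t=a+sys.argv[1]
    cv2.imwrite(f"pics/{t}.png",im);np.savez(t+".npz",im=im,d=d,K=p["camera_matrix"],T=p["world_from_camera"])
s=read_state();print({k:np.round(s[k],4).tolist() for k in ("time","ee_pos","eef_rot","ft_force","width")})
E
python3 cap.py 1 wrist
```

```text
{'time': 1.2, 'ee_pos': [0.6031, -0.1516, 0.317], 'eef_rot': [0.705, 0.7092, -0.0026, -0.0039], 'ft_force': [0.1868, 0.4767, -1.2951], 'width': 0.0867}
```

View pics/wrist1.png

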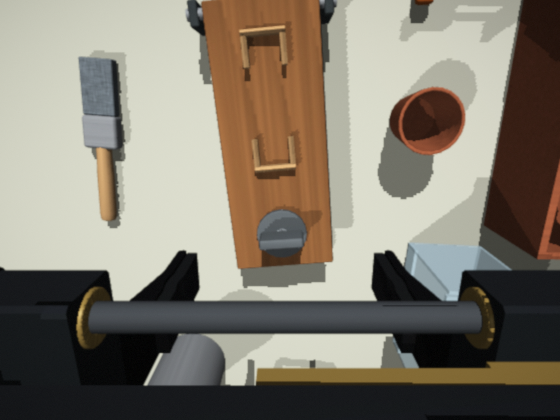

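The view shows both end lips at (263,32) and (275,168), and the wing disc at (283,233) with its bar roughly along the image x axis. I'll measure these.

```bash
python3 - <<'E'
from h import *
f="wrist1.npz";im,P,d=pts(f)
hsv=cv2.cvtColor(im,cv2.COLOR_BGR2HSV)
print("lip col",hsv[32,263],hsv[168,275],"wood",hsv[100,270],"disc",hsv[225,283],"bar",hsv[240,283])
z=P[...,2];print("z lip",z[30:34,255:270].round(3).tolist()[1][:5],z[168,265:285:5],"wood z hinge..knob",[round(float(np.median(z[r-3:r+4,x-4:x+5])),4) for r,x in [(60,265),(90,268),(120,270),(150,274),(190,278),(250,265)]])
print("table",np.median(z[60:90,160:190]))
# lips by height above fitted board plane
reg=(slice(10,260),slice(205,330))
wm=np.zeros(d.shape,bool);wm[50:150,225:310]=1
wm&=(hsv[...,2]<160)&(d>0)
q=P[wm];A=np.c_[q[:,:2],np.ones(len(q))];c=np.linalg.lstsq(A,q[:,2],rcond=None)[0]
r=q[:,2]-A@c;k=abs(r)<.004;c=np.linalg.lstsq(A[k],q[k,2],rcond=None)[0];print("plane",c,r[k].std())
h=z-(P[...,0]*c[0]+P[...,1]*c[1]+c[2])
lip=np.zeros(d.shape,bool);lip[15:185,225:310]=1
lip&=(h>.006)&(h<.018)&(d>0)
v,u=np.nonzero(lip);print(len(u));Q=P[lip]
R=cv2.minAreaRect(Q[:,:2].astype(np.float32)*1000);print("lips rect",[np.round(x,1) for x in R],cv2.boxPoints(R).round(1).tolist(),Q[:,2].mean())
far=Q[Q[:,1]>np.median(Q[:,1])]
bar=np.zeros(d.shape,bool);bar[200:262,245:325]=1
disc=bar&(h>.004)&(h<.016);b=bar&(h>.025)&(d>0)
for n,m in (("disc",disc),("bar",b)):
    Q=P[m];
    if len(Q): 
        R=cv2.minAreaRect(Q[:,:2].astype(np.float32)*1000);v,u=np.nonzero(m);print(n,len(Q),Q.mean(0).round(4),[np.round(x,1) for x in R],u.min(),u.max(),v.min(),v.max())
o=im.copy();o[lip]=(0,255,0);o[disc]=(255,0,0);o[b]=(0,0,255)
cv2.imwrite("pics/m1.png",cv2.resize(o[0:270,180:350],None,fx=3,fy=3)[:600] if 0 else cv2.resize(o[0:270,180:350],None,fx=2.2,fy=2.2))
E
```

```text
lip col [ 16 119  90] [ 17 116 194] wood [ 14 155 150] disc [101  22  93] bar [104  22 126]
z lip [0.067, 0.067, 0.068, 0.069, 0.067] [0.06866159 0.06796324 0.0689344  0.06771174] wood z hinge..knob [0.0546, 0.0548, 0.055, 0.0552, 0.0555, 0.0646]
table -0.00047732431368024963
plane [ 0.0006083  -0.00313342  0.0543816 ] 0.0008259351181347614
1257
lips rect [array([583.3, -72.5]), array([ 46.1, 146.4]), np.float64(5.3)] [[553.5, -1.7000000476837158], [567.0999755859375, -147.5], [613.0, -143.1999969482422], [599.5, 2.5]] 0.06620787753473031
disc 1146 [ 0.5973 -0.2147  0.0645] [array([ 597.9, -221.2]), array([57.8, 59.3]), np.float64(28.9)] 257 306 209 256
bar 628 [ 0.5972 -0.2194  0.0934] [array([ 597. , -221.1]), array([49.7, 12.7]), np.float64(4.6)] 259 303 233 249
```

View pics/m1.png

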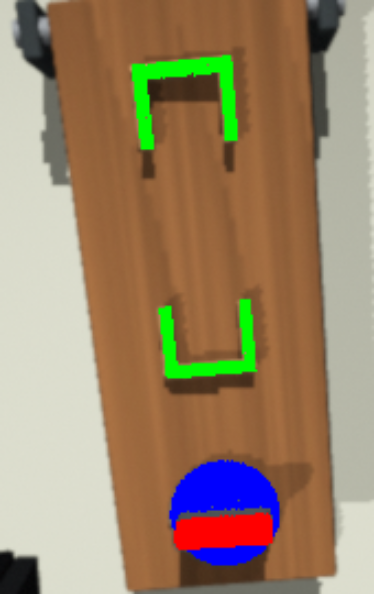

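Everything is consistent. The lips' outer size is 46×146 mm as it should be, the pocket centre is (0.583, -0.0725) and the shelf axis is at 95.3°. The knob is predicted at (0.597, -0.222) and measured at (0.597, -0.221). Next I go to the level.

send_rows --pt "0 0 0 0.045 -0.009 0 -1" --pt "0 0 0 0.045 -0.009 0 -1" --pt "0 0 0 0.045 -0.009 0 -1" --pt "0 0 0 0.045 -0.009 0 -1" --pt "0 0 0 0.045 -0.009 0 -1" --pt "0 0 0 0.045 -0.009 0 -1" --pt "0 0 0 0.045 -0.009 0 -1" --pt "0 0 0 0.045 -0.009 0 -1" --pt "0 0 0 0.045 -0.009 0 -1" --pt "0 0 0 0 0 0 -1"

```text
time: 2.2
ee_pos: [0.5124, 0.272, 0.3152]
eef_rot: [0.703, 0.711, -0.004, -0.005]
ft_force: [-0.8, -0.4, -0.2]
width: 0.0871
```

send_rows --pt "0 0 -8 0 0 0 -1" --pt "0 0 -8 0 0 0 -1" --pt "0 0 -8 0 0 0 -1" --pt "0 0 -8 0 0 0 -1" --pt "0 0 -8 0 0 0 -1" --pt "0 0 0 0 0 0.03 -1" --pt "0 0 0 0 0 0.03 -1" --pt "0 0 0 0 0 0.03 -1" --pt "0 0 0 0 0 0 -1" --pt "0 0 0 0 0 0 -1"

```text
time: 3.2
ee_pos: [0.5074, 0.2781, 0.2226]
eef_rot: [0.398, 0.917, -0.001, -0.007]
ft_force: [0.8, 0.8, 0.6]
width: 0.0869
```

```bash
cat > go.py <<'E'
import sys,numpy as np
from bench import read_state
from scipy.spatial.transform import Rotation as R
# target x y z, jaw yaw deg (mod 180)
x,y,z,yaw=map(float,sys.argv[1:5]);s=read_state();M=R.from_quat(s["eef_rot"]).as_matrix()
d=M.T@(np.array([x,y,z])-s["ee_pos"]);cur=np.degrees(np.arctan2(M[1,1],M[0,1]))
t=(yaw-cur+90)%180-90
print("t",round(float(s["time"]),2),"pos",s["ee_pos"].round(4),"tool delta mm",(d*1000).round(1),"yaw",cur.round(2),"turn about tool z",round(-t,2),"tool z",M[:,2].round(4),"j7",s["joint_positions"][6].round(3),"F",s["ft_force"].round(2),"w",s["width"].round(4))
# rotvec in tool frame to make z vertical
zt=M.T@np.array([0,0,-1.]);print("tilt fix deg",np.degrees(np.cross([0,0,1],zt)).round(2))
E
python3 go.py .519 .257 .03 41.7; python3 cap.py 2 wrist
```

```text
{'time': 3.25, 'ee_pos': [0.5074, 0.278, 0.2224], 'eef_rot': [0.3981, 0.9173, -0.0016, -0.0069], 'ft_force': [-0.0243, 0.4854, 0.3025], 'width': 0.0869}Traceback (most recent call last):
  File "go.py", line 8, in <module>
    print("t",round(float(s["time"]),2),"pos",s["ee_pos"].round(4),"tool delta mm",(d*1000).round(1),"yaw",cur.round(2),"turn about tool z",round(-t,2),"tool z",M[:,2].round(4),"j7",s["joint_positions"][6].round(3),"F",s["ft_force"].round(2),"w",s["width"].round(4))
                                                                                                                                                                                                                                                      ^^^^^^^^^^^^^^^^
AttributeError: 'float' object has no attribute 'round'
```

View pics/wrist2.png

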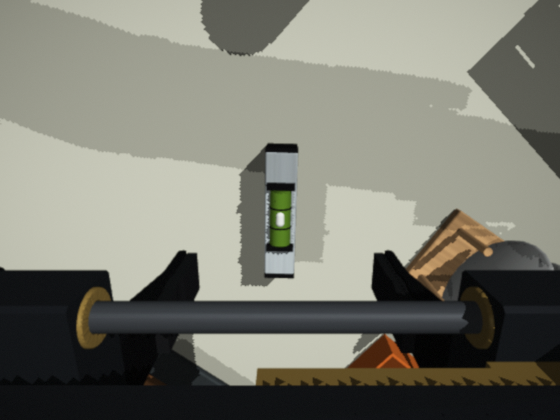

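The wrist picture shows the level upright at (281,212), spanning rows 145 to 277, with the vial at rows 188–247. I'll measure it here.

```bash
sed -i 's/s\["width"\].round(4)/round(float(s["width"]),4)/' go.py; python3 - <<'E'
from h import *
im,P,d=pts("wrist2.npz")
v,u=np.mgrid[:420,:560]
for lo,hi in ((.034,.048),(.048,.06)):
    m=(u>245)&(u<320)&(v>130)&(v<295)&(P[...,2]>lo)&(P[...,2]<hi)&(d>0)
    Q=P[m];R=cv2.minAreaRect(Q[:,:2].astype(np.float32)*1000);print(len(Q),Q.mean(0).round(4),[np.round(x,1) for x in R],np.percentile(Q[:,2],90))
E
python3 go.py .519 .257 .03 41.7
```

```text
2909 [0.5141 0.2618 0.0421] [array([518. , 257.3]), array([ 30. , 130.4]), np.float64(41.8)] 0.04440871527993159
1181 [0.517  0.2585 0.0503] [array([517.9, 257.7]), array([25.6, 66.6]), np.float64(41.8)] 0.052260346475726804
t 3.25 pos [0.5074 0.278  0.2224] tool delta mm [-25.5  -4.2 192.2] yaw 43.08 turn about tool z 1.38 tool z [-0.0139  0.0027 -0.9999] j7 0.11 F [-0.02  0.49  0.3 ] w 0.0869
tilt fix deg [-0.48 -0.66  0.  ]
```

Both views agree: the level is at (0.518, 0.2574), yaw 41.8°. Align first, then descend.

send_rows --pt "-0.5 -0.7 1.3 -0.013 -0.002 0.03 -1" --pt "0 0 0 -0.013 -0.003 0.03 -1" --pt "0 0 0 0 0 0.03 -1" --pt "0 0 0 0 0 0.02 -1" --pt "0 0 0 0 0 0 -1" --pt "0 0 0 0 0 0 -1" --pt "0 0 0 0 0 0 -1" --pt "0 0 0 0 0 0 -1" --pt "0 0 0 0 0 0 -1" --pt "0 0 0 0 0 0 -1"

```text
time: 4.25
ee_pos: [0.5298, 0.2605, 0.1264]
eef_rot: [0.408, 0.913, 0.009, 0.008]
ft_force: [-0.3, -0.3, -0.1]
width: 0.0868
```

```bash
python3 go.py .518 .2574 .028 41.8
```

```text
t 4.25 pos [0.5298 0.2605 0.1264] tool delta mm [  6.3 -13.2  98.1] yaw 41.78 turn about tool z -0.02 tool z [ 0.0226  0.0102 -0.9997] j7 0.101 F [-0.32 -0.28 -0.08] w 0.0868
tilt fix deg [ 1.36  0.43 -0.  ]
```

send_rows --pt "1.3 0.4 0 0 0 0 -1" --pt "0 0 0 0 0 0 -1" --pt "0 0 0 0.006 -0.013 0 -1" --pt "0 0 0 0 0 0 -1" --pt "0 0 0 0 0 0.02 -1" --pt "0 0 0 0 0 0.02 -1" --pt "0 0 0 0 0 0 -1" --pt "0 0 0 0 0 0 -1" --pt "0 0 0 0 0 0 -1" --pt "0 0 0 0 0 0 -1"

```text
time: 5.25
ee_pos: [0.5191, 0.2575, 0.0885]
eef_rot: [0.409, 0.913, 0.001, 0.001]
ft_force: [0.2, 0.2, 1.2]
width: 0.0872
```

```bash
python3 go.py .518 .2574 .028 41.8
```

```text
t 5.25 pos [0.5191 0.2575 0.0885] tool delta mm [ 0.7 -1.  60.5] yaw 41.76 turn about tool z -0.04 tool z [ 0.0026  0.0012 -1.    ] j7 0.087 F [0.16 0.25 1.22] w 0.0872
tilt fix deg [ 0.16  0.05 -0.  ]
```

send_rows --pt "0 0 0 0 -0.001 0.02 -1" --pt "0 0 0 0 0 0.02 -1" --pt "0 0 0 0 0 0.015 -1" --pt "0 0 0 0 0 0.005 -1" --pt "0 0 0 0 0 0 -1" --pt "0 0 0 0 0 0 1" --pt "0 0 0 0 0 0 1" --pt "0 0 0 0 0 0 1" --pt "0 0 0 0 0 0 1" --pt "0 0 0 0 0 0 1" --force 25

```text
time: 6.25
ee_pos: [0.5229, 0.2591, 0.0334]
eef_rot: [0.409, 0.913, 0.005, 0.004]
ft_force: [-0.1, -0.8, -0.0]
width: 0.0547
```

```bash
python3 go.py .518 .2574 .028 41.8
```

```text
t 6.25 pos [0.5229 0.2591 0.0334] tool delta mm [ 2.  -4.8  5.3] yaw 41.73 turn about tool z -0.07 tool z [ 0.0121  0.0057 -0.9999] j7 0.064 F [-0.09 -0.83 -0.04] w 0.0547
tilt fix deg [ 0.74  0.22 -0.  ]
```

send_rows --pt "0.7 0.2 0 0.001 -0.005 0.004 0.2" --pt "0 0 0 0 0 0 0.2" --pt "0 0 0 0 0 0 1" --pt "0 0 0 0 0 0 1" --pt "0 0 0 0 0 0 1" --pt "0 0 0 0 0 0 1" --pt "0 0 0 0 0 0 1" --pt "0 0 0 0 0 0 1" --pt "0 0 0 0 0 0 1" --pt "0 0 0 0 0 0 1" --force 25

```text
time: 7.25
ee_pos: [0.5181, 0.2563, 0.029]
eef_rot: [0.409, 0.913, -0.0, -0.0]
ft_force: [-0.4, -0.2, 0.6]
width: 0.0296
```

```bash
python3 go.py .518 .2574 .028 41.8; python3 cap.py 3 side
```

```text
t 7.25 pos [0.5181 0.2563 0.029 ] tool delta mm [0.9 0.7 1. ] yaw 41.73 turn about tool z -0.07 tool z [-4.e-04 -3.e-04 -1.e+00] j7 0.065 F [-0.42 -0.21  0.55] w 0.0296
tilt fix deg [-0.03 -0.    0.  ]
{'time': 7.3, 'ee_pos': [0.5181, 0.2562, 0.029], 'eef_rot': [0.4089, 0.9126, -0.0002, -0.0001], 'ft_force': [-0.9222, 0.2292, 0.0278], 'width': 0.0301}
```

The level is gripped (29.6 mm) and the tool is vertical. Lift and turn.

send_rows --pt "0 0 0 0 0 -0.02 1" --pt "0 0 0 0 0 -0.03 1" --pt "0 0 0 0 0 -0.03 1" --pt "0 0 7.3 0 0 -0.03 1" --pt "0 0 7.3 0 0 -0.03 1" --pt "0 0 7.3 0 0 0 1" --pt "0 0 7.3 0 0 0 1" --pt "0 0 7.3 0 0 0 1" --pt "0 0 0 0 0 0 1" --pt "0 0 0 0 0 0 1"

```text
time: 8.3
ee_pos: [0.5156, 0.255, 0.1717]
eef_rot: [0.681, 0.732, -0.003, -0.001]
ft_force: [-0.4, 0.3, -1.8]
width: 0.0299
```

```bash
python3 go.py .5834 -.0734 .14 5.3
```

```text
t 8.3 pos [0.5156 0.255  0.1717] tool delta mm [-332.3   44.4   32.3] yaw 4.08 turn about tool z -1.22 tool z [-0.0067 -0.0031 -1.    ] j7 -0.522 F [-0.41  0.26 -1.8 ] w 0.0299
tilt fix deg [-0.4   0.15  0.  ]
```

send_rows --pt "0 0 -1.2 -0.04 0.005 0 1" --pt "0 0 0 -0.041 0.005 0 1" --pt "0 0 0 -0.041 0.005 0 1" --pt "0 0 0 -0.041 0.005 0 1" --pt "0 0 0 -0.041 0.005 0 1" --pt "0 0 0 -0.041 0.005 0 1" --pt "0 0 0 -0.041 0.005 0 1" --pt "0 0 0 -0.041 0.005 0 1" --pt "0 0 0 0 0 0 1" --pt "0 0 0 0 0 0 1"

```text
time: 9.3
ee_pos: [0.59, -0.0772, 0.1683]
eef_rot: [0.658, 0.753, -0.005, -0.004]
ft_force: [-0.1, 1.2, -2.1]
width: 0.0297
```

```bash
python3 go.py .5834 -.0734 .14 5.3
```

```text
t 9.3 pos [ 0.59   -0.0772  0.1683] tool delta mm [ 4.6 -5.7 28.3] yaw 7.7 turn about tool z 2.4 tool z [-0.0119 -0.0029 -0.9999] j7 0.173 F [-0.09  1.16 -2.12] w 0.0297
tilt fix deg [-0.7   0.07  0.  ]
```

send_rows --pt "-0.7 0 2.4 0 0 0 1" --pt "0 0 0 0 0 0 1" --pt "0 0 0 0.005 -0.006 0 1" --pt "0 0 0 0 0 0 1" --pt "0 0 0 0 0 0.02 1" --pt "0 0 0 0 0 0.02 1" --pt "0 0 0 0 0 0.01 1" --pt "0 0 0 0 0 0 1" --pt "0 0 0 0 0 0 1" --pt "0 0 0 0 0 0 1"

```text
time: 10.3
ee_pos: [0.5829, -0.0667, 0.1182]
eef_rot: [0.667, 0.745, 0.0, 0.0]
ft_force: [-0.4, 0.5, -1.1]
width: 0.0298
```

```bash
python3 go.py .5834 -.0734 .0845 5.3; python3 cap.py 4 wrist scene side
```

```text
t 10.3 pos [ 0.5829 -0.0667  0.1182] tool delta mm [-6.7 -0.2 33.7] yaw 6.37 turn about tool z 1.07 tool z [ 6.e-04 -2.e-04 -1.e+00] j7 0.133 F [-0.41  0.49 -1.07] w 0.0298
tilt fix deg [ 0.03  0.01 -0.  ]
{'time': 10.45, 'ee_pos': [0.583, -0.0668, 0.1183], 'eef_rot': [0.6668, 0.7452, 0.0002, 0.0005], 'ft_force': [-0.5804, 0.6229, -2.4815], 'width': 0.0294}
```

View pics/wrist4.png

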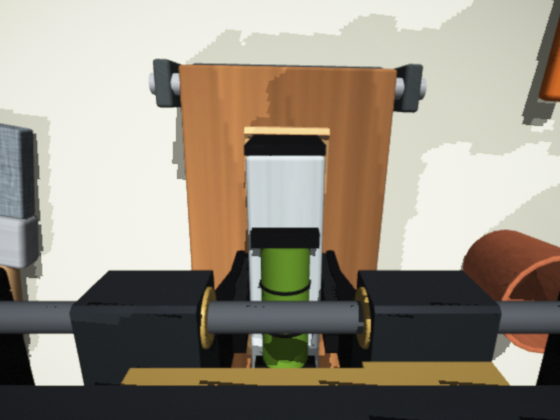

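The picture shows the level (px 247–325, far end row 140) just above the far lip (row 131, cols 244–330). I'll check their relative offset.

```bash
python3 - <<'E'
from h import *
im,P,d=pts("wrist4.npz");v,u=np.mgrid[:420,:560]
a=np.radians(95.3);e=np.array([np.cos(a),np.sin(a)]);n=np.array([np.sin(a),-np.cos(a)])
for nm,m in (("leveltop",(P[...,2]>.122)&(P[...,2]<.136)&(v<225)),("lip",(P[...,2]>.061)&(P[...,2]<.072)&(v<140)&(v>115)),("board",(P[...,2]>.05)&(P[...,2]<.06)&(v<120))):
    m&=(u>180)&(u<400)&(d>0);Q=P[m]-[.5833,-.0725,0];l=Q[:,:2]@e*1000;x=Q[:,:2]@n*1000
    print(nm,m.sum(),"along",np.percentile(l,[1,99]).round(1),"across",np.percentile(x,[2,98]).round(1),"z",np.median(Q[:,2]).round(4))
    if nm=="leveltop":
        R=cv2.minAreaRect(Q[:,:2].astype(np.float32)*1000);print([np.round(k,1) for k in R])
        A=np.c_[l/1000,x/1000,np.ones(len(l))];print("slopes",np.linalg.lstsq(A,Q[:,2],rcond=None)[0].round(4))
E
```

```text
leveltop 6476 along [40.5 71.4] across [-15.4  13.1] z 0.1308
[array([-6.3, 55.4]), array([30.1, 31.6]), np.float64(6.4)]
slopes [-0.0227  0.0018  0.132 ]
lip 670 along [66.7 72.8] across [-22.7  21.9] z 0.0662
board 11483 along [ 76.4 104.4] across [-57.2  56.9] z 0.0547
```

send_rows --pt "0 0 1.1 0 0 0 1" --pt "0 0 0 0 0 0 1" --pt "0 0 0 -0.0065 0 0 1" --pt "0 0 0 0 0 0 1" --pt "0 0 0 0 0 0.008 1" --pt "0 0 0 0 0 0.008 1" --pt "0 0 0 0 0 0 1" --pt "0 0 0 0 0 0 1" --pt "0 0 0 0 0 0 1" --pt "0 0 0 0 0 0 1"

```text
time: 11.45
ee_pos: [0.5837, -0.0742, 0.1011]
eef_rot: [0.675, 0.738, 0.0, 0.001]
ft_force: [-0.6, 1.2, -2.6]
width: 0.0295
```

```bash
python3 go.py .5834 -.0734 .0845 5.3
```

```text
t 11.45 pos [ 0.5837 -0.0742  0.1011] tool delta mm [ 0.8 -0.2 16.6] yaw 5.13 turn about tool z -0.17 tool z [ 1.2e-03 -3.0e-04 -1.0e+00] j7 0.125 F [-0.64  1.17 -2.61] w 0.0295
tilt fix deg [ 0.07  0.03 -0.  ]
```

Aligned to under 1 mm. Lower the last 16 mm slowly, without opening.

send_rows --pt "0 0 0 0.0007 0 0.004 1" --pt "0 0 0 0 0 0.004 1" --pt "0 0 0 0 0 0.004 1" --pt "0 0 0 0 0 0.003 1" --pt "0 0 0 0 0 0 1" --pt "0 0 0 0 0 0 1" --pt "0 0 0 0 0 0 1" --pt "0 0 0 0 0 0 1" --pt "0 0 0 0 0 0 1" --pt "0 0 0 0 0 0 1"

```text
time: 12.45
ee_pos: [0.584, -0.0734, 0.0853]
eef_rot: [0.675, 0.738, 0.001, 0.001]
ft_force: [-0.1, -0.9, -2.4]
width: 0.0298
```

```bash
python3 go.py .5834 -.0734 .0845 5.3
```

```text
t 12.45 pos [ 0.584  -0.0734  0.0853] tool delta mm [ 0.  -0.6  0.8] yaw 5.14 turn about tool z -0.16 tool z [ 2.2e-03 -4.0e-04 -1.0e+00] j7 0.122 F [-0.12 -0.86 -2.41] w 0.0298
tilt fix deg [ 0.12  0.03 -0.  ]
```

send_rows --pt "0 0 0 0 0 0.0015 1" --pt "0 0 0 0 0 0 1" --pt "0 0 0 0 0 0 -0.2" --pt "0 0 0 0 0 0 -0.2" --pt "0 0 0 0 0 0 -0.2" --pt "0 0 0 0 0 0 -0.2" --pt "0 0 0 0 0 0 -0.2" --pt "0 0 0 0 0 -0.02 -0.2" --pt "0 0 0 0 0 -0.03 -0.2" --pt "0 0 0 0 0 -0.04 -0.2"

```text
time: 13.45
ee_pos: [0.581, -0.0731, 0.1711]
eef_rot: [0.675, 0.738, -0.002, -0.003]
ft_force: [1.3, 0.6, -0.6]
width: 0.0519
```

```bash
python3 go.py .597 -.2215 .2 94.6;python3 cap.py 5 wrist scene side;python3 - <<'E'
import cv2
a=cv2.imread("pics/scene5.png")[190:280,185:305]
cv2.imwrite("pics/scene5c.png",cv2.resize(a,None,fx=6,fy=6,interpolation=cv2.INTER_CUBIC))
E
```

```text
t 13.45 pos [ 0.581  -0.0731  0.1711] tool delta mm [-149.2    2.4  -29.1] yaw 5.15 turn about tool z -89.45 tool z [-6.8e-03  2.0e-04 -1.0e+00] j7 0.127 F [ 1.31  0.63 -0.56] w 0.0519
tilt fix deg [-0.39 -0.05  0.  ]
{'time': 13.6, 'ee_pos': [0.5838, -0.0733, 0.1746], 'eef_rot': [0.6747, 0.7381, 0.0005, 0.0008], 'ft_force': [-0.4137, -0.2241, -0.773], 'width': 0.052}
```

View pics/wrist5.png

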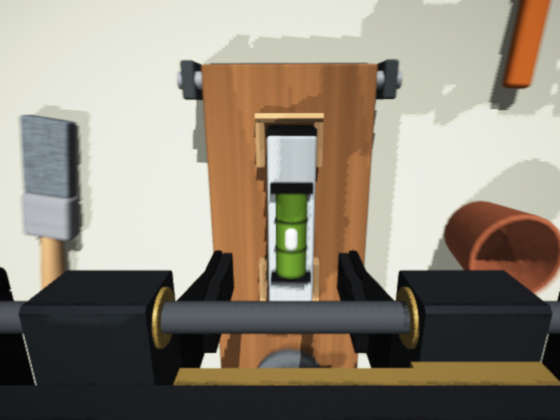

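View pics/scene5c.png

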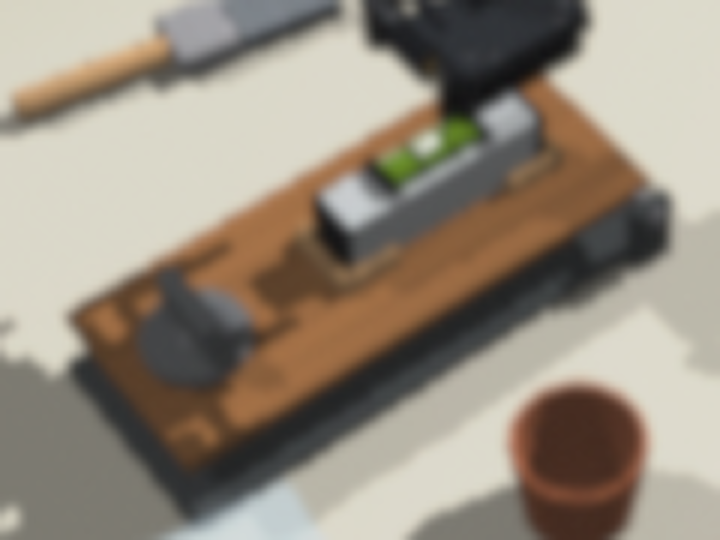

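The level sits between the lips in both pictures. The wrist view shows the far lip at row 118, the level's end at 127 and the bubble at (291,238). I'll verify numerically and read the bubble.

```bash
cat > bub.py <<'E'
import sys
from h import *
# bubble along shelf axis (+ = away from knob) relative to vial mid, ray onto plane at vial top height zt
def run(n,box,zt=.108,show=None):
    z=np.load(n+".npz");im=z['im'];K=z['K'];T=z['T']
    u0,u1,v0,v1=box;c=im[v0:v1,u0:u1];big=cv2.resize(c,None,fx=4,fy=4,interpolation=cv2.INTER_CUBIC)
    h=cv2.cvtColor(big,cv2.COLOR_BGR2HSV)
    g=(h[...,0]>30)&(h[...,0]<75)&(h[...,1]>110)&(h[...,2]>40)
    g=cv2.morphologyEx(g.astype(np.uint8),cv2.MORPH_OPEN,np.ones((3,3)))
    k,l,s,cc=cv2.connectedComponentsWithStats(g)
    v,u=np.nonzero(g);hull=cv2.convexHull(np.c_[u,v].astype(np.int32))
    hm=np.zeros(g.shape,np.uint8);cv2.fillConvexPoly(hm,hull,1)
    er=cv2.erode(hm,np.ones((3,3)))
    b=((h[...,1]<100)&(h[...,2]>120)&(er>0)).astype(np.uint8)
    k,l,s,cc=cv2.connectedComponentsWithStats(b);i=1+np.argmax(s[1:,4]);b=(l==i)
    a=np.radians(95.3);e=np.array([np.cos(a),np.sin(a)])
    def al(m):
        v,u=np.nonzero(m);p=ray(n+".npz",np.c_[(u+.5)/4-.5+u0,(v+.5)/4-.5+v0],zt)[:,:2]-[.5833,-.0725];return p@e*1000
    A=al(hm);B=al(b);
    print(n,"vial",np.percentile(A,[1,99]).round(1),"mid %.2f"%(np.percentile(A,[1,99]).mean()),"bub",np.percentile(B,[2,98]).round(1),"centroid %.2f"%B.mean(),"-> rel %.2f"%(B.mean()-np.percentile(A,[1,99]).mean()))
    o=big.copy();cc,_=cv2.findContours(b.astype(np.uint8),0,1);cv2.drawContours(o,cc,-1,(0,0,255),1);cv2.polylines(o,[hull],True,(255,0,0),1)
    cv2.imwrite("pics/b_"+n+".png",cv2.resize(o,None,fx=2,fy=2))
if __name__=="__main__":
    run(sys.argv[1],list(map(int,sys.argv[2:6])))
E
python3 bub.py wrist5 255 330 175 290; python3 bub.py scene5 240 275 200 230; python3 bub.py side5 255 310 180 230
python3 - <<'E'
from h import *
im,P,d=pts("wrist5.npz");v,u=np.mgrid[:420,:560]
a=np.radians(95.3);e=np.array([np.cos(a),np.sin(a)]);n=np.array([np.sin(a),-np.cos(a)])
for nm,m in (("leveltop",(P[...,2]>.090)&(P[...,2]<.103)&(v<300)&(v>110)),("lip",(P[...,2]>.061)&(P[...,2]<.072)&(v<125)&(v>105)),("board",(P[...,2]>.05)&(P[...,2]<.06)&(v<240)&(v>70))):
    m&=(u>200)&(u<380)&(d>0);Q=P[m]-[.5833,-.0725,0];l=Q[:,:2]@e*1000;x=Q[:,:2]@n*1000
    A=np.c_[l/1000,x/1000,np.ones(len(l))]
    print(nm,m.sum(),"along",np.percentile(l,[1,99]).round(1),"across",np.percentile(x,[2,98]).round(1),"z",np.median(Q[:,2]).round(4),"slopes",np.linalg.lstsq(A,Q[:,2],rcond=None)[0].round(4))
im=cv2.imread("pics/side5.png")[160:250,240:330];cv2.imwrite("pics/side5c.png",cv2.resize(im,None,fx=6,fy=6,interpolation=cv2.INTER_CUBIC))
E
```

```text
wrist5 vial [-28.6  27.1] mid -0.75 bub [-9.4  5. ] centroid -2.11 -> rel -1.36
scene5 vial [-30.7  25.1] mid -2.79 bub [-11.5   9.1] centroid -1.65 -> rel 1.14
side5 vial [-17.4  35. ] mid 8.77 bub [-10.5  15.8] centroid 3.18 -> rel -5.59
leveltop 5294 along [-50.4  64.2] across [-13.6  15.4] z 0.0969 slopes [-0.0089 -0.0003  0.0974]
lip 664 along [65.2 72.5] across [-22.2  21.9] z 0.0663 slopes [ 0.0135 -0.0002  0.0653]
board 20819 along [-21.8  99.3] across [-58.   57.6] z 0.0548 slopes [-0.0034  0.0009  0.055 ]
```

```bash
cd pics; python3 - <<'E'
import cv2,numpy as np
t=[cv2.imread(f) for f in("b_wrist5.png","b_scene5.png","b_side5.png")]
t=[cv2.resize(x,None,fx=k,fy=k) for x,k in zip(t,(.45,.9,.55))]
H=max(x.shape[0] for x in t);o=np.hstack([cv2.copyMakeBorder(x,0,H-x.shape[0],0,5,0) for x in t]);print(o.shape);cv2.imwrite("b5.png",o)
E
```

```text
(414, 779, 3)
```

View pics/b5.png

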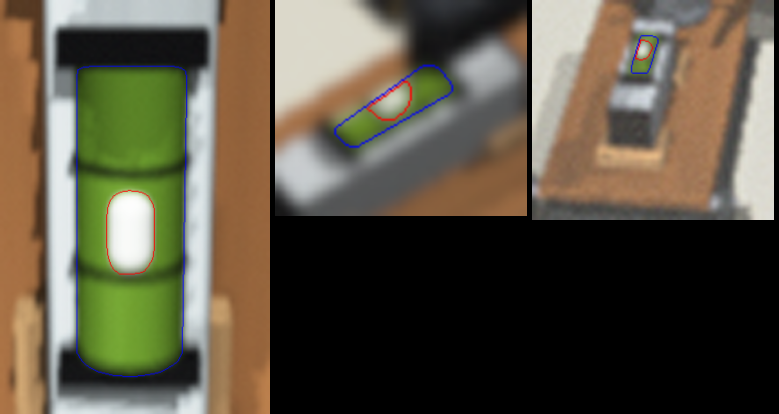

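The level is seated: top at 0.097, centred within 1 mm. The wrist reading puts the bubble about 1.4 mm towards the knob with the shelf sprung up, and the board slope of 0.0034 agrees with that. The scene view is too coarse in absolute terms, but its offset can be calibrated. I'll move up and back for a settled view of the vial and knob.

send_rows --pt "0 0 0 -0.02 0 -0.02 -0.2" --pt "0 0 0 -0.025 0 -0.025 -0.2" --pt "0 0 0 -0.025 0 -0.025 -0.2" --pt "0 0 0 0 0 -0.02 -0.2" --pt "0 0 0 0 0 0 -0.2" --pt "0 0 0 0 0 0 -0.2" --pt "0 0 0 0 0 0 -0.2" --pt "0 0 0 0 0 0 -0.2" --pt "0 0 0 0 0 0 -0.2" --pt "0 0 0 0 0 0 -0.2"

```text
time: 14.6
ee_pos: [0.5869, -0.1429, 0.2569]
eef_rot: [0.673, 0.739, -0.003, -0.005]
ft_force: [-0.8, 0.7, -0.8]
width: 0.0525
```

```bash
python3 cap.py 6 wrist scene side;python3 go.py .597 -.2215 .2 94.6
```

```text
{'time': 14.75, 'ee_pos': [0.587, -0.143, 0.2574], 'eef_rot': [0.6733, 0.7393, -0.0031, -0.0049], 'ft_force': [0.9883, -0.382, -0.7378], 'width': 0.0522}
t 14.75 pos [ 0.587  -0.143   0.2574] tool delta mm [-79.3   3.3  57.1] yaw 5.35 turn about tool z -89.25 tool z [-0.0115  0.0021 -0.9999] j7 0.257 F [ 0.99 -0.38 -0.74] w 0.0522
tilt fix deg [-0.64 -0.18  0.  ]
```

View pics/wrist6.png

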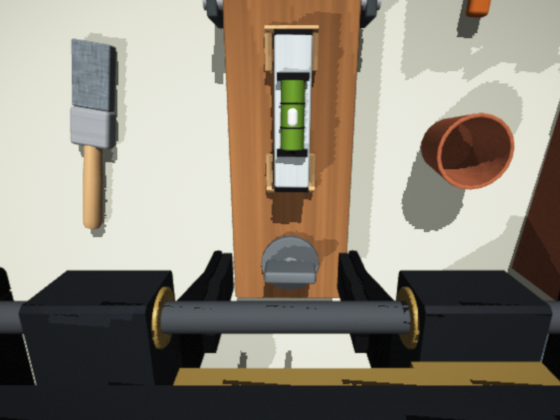

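The vial (rows 80–150), both lines, the bubble at (292,117) and the knob at (290,262) are all visible. I'll read the bubble against the lines.

```bash
cat > lines.py <<'E'
import sys
from h import *
# dark-line positions & bubble along vial axis from straight-ish image columns; args name ucentre v0 v1 halfwidth
n,uc,v0,v1=sys.argv[1],float(sys.argv[2]),int(sys.argv[3]),int(sys.argv[4])
im=np.load(n+".npz")['im'];h=cv2.cvtColor(im,cv2.COLOR_BGR2HSV)
for r in range(v0,v1): 
    row=im[r,int(uc)-1:int(uc)+2].mean(0); side=np.r_[im[r,int(uc)-8:int(uc)-5],im[r,int(uc)+6:int(uc)+9]].mean(0)
    print(r,int(row[0]),int(row[1]),"| side g",int(side[1]))
E
python3 lines.py wrist6 292 74 158
python3 bub.py wrist6 270 315 65 165;python3 bub.py scene6 240 275 200 230; python3 bub.py side6 255 310 180 230
```

```text
74 26 24 | side g 24
75 26 24 | side g 25
76 26 24 | side g 24
77 25 24 | side g 25
78 23 24 | side g 25
79 27 56 | side g 45
80 41 128 | side g 105
81 48 157 | side g 130
82 49 159 | side g 133
83 49 160 | side g 133
84 49 160 | side g 133
85 49 160 | side g 133
86 50 160 | side g 132
87 49 159 | side g 132
88 49 159 | side g 133
89 49 160 | side g 133
90 49 159 | side g 133
91 49 159 | side g 133
92 49 160 | side g 133
93 48 160 | side g 133
94 49 160 | side g 133
95 49 160 | side g 133
96 49 160 | side g 133
97 49 160 | side g 132
98 49 160 | side g 132
99 49 160 | side g 132
100 49 160 | side g 132
101 47 153 | side g 128
102 36 105 | side g 91
103 28 54 | side g 48
104 36 99 | side g 80
105 46 144 | side g 119
106 48 158 | side g 131
107 73 168 | side g 133
108 184 225 | side g 132
109 244 248 | side g 132
110 251 252 | side g 133
111 250 251 | side g 133
112 248 249 | side g 133
113 245 247 | side g 133
114 244 247 | side g 134
115 245 246 | side g 133
116 244 247 | side g 134
117 245 247 | side g 133
118 244 247 | side g 134
119 244 246 | side g 134
120 244 247 | side g 134
12
[... 413 characters left out ...]
8 158 | side g 132
139 47 157 | side g 132
140 47 158 | side g 132
141 47 158 | side g 132
142 47 158 | side g 132
143 47 157 | side g 132
144 48 158 | side g 132
145 47 157 | side g 132
146 47 157 | side g 132
147 48 158 | side g 132
148 46 155 | side g 129
149 40 131 | side g 98
150 25 74 | side g 51
151 14 22 | side g 24
152 12 11 | side g 20
153 13 13 | side g 21
154 20 18 | side g 20
155 27 26 | side g 24
156 59 58 | side g 52
157 104 103 | side g 100
wrist6 vial [-27.3  26.4] mid -0.47 bub [-8.2  5. ] centroid -1.52 -> rel -1.05
scene6 vial [-30.7  24.6] mid -3.06 bub [-10.9   8.9] centroid -1.66 -> rel 1.40
side6 vial [-17.4  36.1] mid 9.32 bub [-10.7  15.9] centroid 3.15 -> rel -6.17
```

Against the lines (rows 103.0 and 127.7, bubble 107.6–126.4), the bubble is about 1.25 mm towards the knob with the shelf up. Pressed down that becomes about +8.75 mm, so roughly 0.88 rad (50°) clockwise is needed. I'll go over the knob and turn the jaws across the bar.

send_rows --pt "0 0 0 -0.04 0.002 0 -0.2" --pt "0 0 0 -0.04 0.002 0 -0.2" --pt "0 0 -8.2 0 0 0 -0.2" --pt "0 0 -8.2 0 0 0 -0.2" --pt "0 0 -8.2 0 0 0 -0.2" --pt "0 0 -8.2 0 0 0 -0.2" --pt "0 0 -8.2 0 0 0 -0.2" --pt "0 0 -8.2 0 0 0 -0.2" --pt "0 0 -8.2 0 0 0 -0.2" --pt "0 0 -8.2 0 0 0 -0.2"

```text
time: 15.75
ee_pos: [0.5994, -0.2253, 0.2572]
eef_rot: [0.144, 0.99, 0.0, -0.005]
ft_force: [-0.5, -0.2, 0.3]
width: 0.0521
```

send_rows --pt "0 0 -8 0 0 0 -0.2" --pt "0 0 -8 0 0 0 -0.2" --pt "0 0 -4 0 0 0 -0.2" --pt "0 0 0 0 0 0.03 -0.2" --pt "0 0 0 0 0 0.03 -0.2" --pt "0 0 0 0 0 0.02 -0.2" --pt "0 0 0 0 0 0 -0.2" --pt "0 0 0 0 0 0 -0.2" --pt "0 0 0 0 0 0 -0.2" --pt "0 0 0 0 0 0 -0.2"

```text
time: 16.75
ee_pos: [0.6006, -0.2263, 0.1792]
eef_rot: [-0.04, 0.999, -0.0, -0.002]
ft_force: [-0.2, -0.0, 0.6]
width: 0.0522
```

```bash
python3 go.py .597 -.2215 .083 94.6; python3 cap.py 7 wrist
```

```text
t 16.75 pos [ 0.6006 -0.2263  0.1792] tool delta mm [ 2.8  5.1 96.2] yaw 94.64 turn about tool z 0.04 tool z [-3.8e-03 -6.0e-04 -1.0e+00] j7 1.889 F [-0.24 -0.04  0.59] w 0.0522
tilt fix deg [-0.02 -0.22  0.  ]
{'time': 16.8, 'ee_pos': [0.6007, -0.2263, 0.1793], 'eef_rot': [-0.0404, 0.9992, -0.0003, -0.0018], 'ft_force': [-0.0052, -0.26, 0.3272], 'width': 0.0521}
```

View pics/wrist7.png

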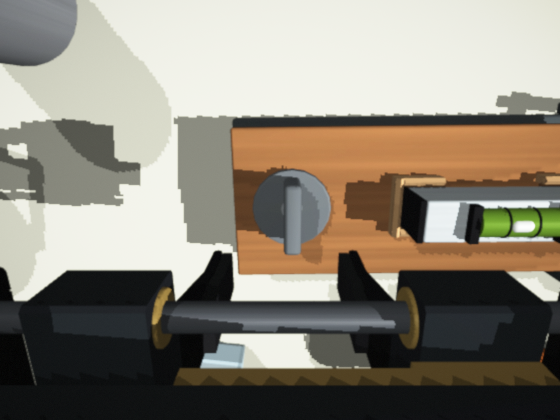

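The wing bar is vertical in the image at (292,215), between the jaws. The canister is at the top left, so I'll check its clearance.

```bash
python3 - <<'E'
from h import *
for n,box in (("scene6",(95,165,210,285)),("side6",(310,360,125,185))):
    im,P,d=pts(n+".npz");v,u=np.mgrid[:420,:560];a,b,c,e=box
    m=(u>a)&(u<b)&(v>c)&(v<e)&(d>0)&(P[...,2]>.10)&(P[...,2]<.16)
    Q=P[m];(x,y),r=cv2.minEnclosingCircle((Q[:,:2]*1000).astype(np.float32));print(n,len(Q),round(x),round(y),round(r),Q[:,2].max().round(3),"x",Q[:,0].min().round(3),Q[:,0].max().round(3),"y",Q[:,1].min().round(3),Q[:,1].max().round(3))
im,P,d=pts("wrist7.npz");v,u=np.mgrid[:420,:560]
m=(u>240)&(u<345)&(v>160)&(v<262)&(d>0)&(P[...,2]>.085)&(P[...,2]<.105);Q=P[m];print("bar",Q.mean(0).round(4),[np.round(k,1) for k in cv2.minAreaRect((Q[:,:2]*1000).astype(np.float32))])
m=(u>240)&(u<345)&(v>160)&(v<262)&(d>0)&(P[...,2]>.061)&(P[...,2]<.071);Q=P[m];print("disc",Q.mean(0).round(4),[np.round(k,1) for k in cv2.minAreaRect((Q[:,:2]*1000).astype(np.float32))])
E
```

```text
scene6 1037 518 -490 116 0.16 x 0.412 0.61 y -0.562 -0.405
side6 591 480 -512 118 0.147 x 0.412 0.572 y -0.627 -0.396
bar [ 0.5941 -0.2223  0.0958] [array([ 595.7, -222. ]), array([49.3, 11.9]), np.float64(4.6)]
disc [ 0.5937 -0.2225  0.0645] [array([ 595.3, -222.3]), array([57.8, 59.2]), np.float64(5.8)]
```

The canister edge is beyond y = -0.396, so there's room. The bar is at (0.596, -0.222). Align, then descend.

send_rows --pt "0 -0.2 0 0.004 0.005 0 -0.2" --pt "0 0 0 0 0 0 -0.2" --pt "0 0 0 0 0 0.02 -0.2" --pt "0 0 0 0 0 0.02 -0.2" --pt "0 0 0 0 0 0.015 -0.2" --pt "0 0 0 0 0 0 -0.2" --pt "0 0 0 0 0 0 -0.2" --pt "0 0 0 0 0 0 -0.2" --pt "0 0 0 0 0 0 -0.2" --pt "0 0 0 0 0 0 -0.2"

```text
time: 17.8
ee_pos: [0.5985, -0.2216, 0.1288]
eef_rot: [-0.041, 0.999, -0.002, 0.004]
ft_force: [-0.5, 0.4, 0.1]
width: 0.0524
```

```bash
python3 go.py .5963 -.2218 .084 94.6
```

```text
t 17.8 pos [ 0.5985 -0.2216  0.1288] tool delta mm [ 2.6  0.1 44.8] yaw 94.65 turn about tool z 0.05 tool z [ 0.0087 -0.0031 -1.    ] j7 1.877 F [-0.51  0.42  0.09] w 0.0524
tilt fix deg [-0.22  0.48  0.  ]
```

send_rows --pt "-0.2 0.5 0 0.002 0 0 -0.2" --pt "0 0 0 0 0 0.02 -0.2" --pt "0 0 0 0 0 0.015 -0.2" --pt "0 0 0 0 0 0.009 -0.2" --pt "0 0 0 0 0 0 -0.2" --pt "0 0 0 0 0 0 1" --pt "0 0 0 0 0 0 1" --pt "0 0 0 0 0 0 1" --pt "0 0 0 0 0 0 1" --pt "0 0 0 0 0 0 1" --force 40

```text
time: 18.8
ee_pos: [0.5982, -0.2226, 0.0868]
eef_rot: [-0.04, 0.999, -0.001, 0.001]
ft_force: [-0.7, 0.5, -0.8]
width: 0.0203
```

send_rows --pt "0 0 0 0 0 0 1" --pt "0 0 0 0 0 0 1" --pt "0 0 0 0 0 0 1" --pt "0 0 0 0 0 0 1" --pt "0 0 0 0 0 0 1" --pt "0 0 0 0 0 0 1" --pt "0 0 0 0 0 0 1" --pt "0 0 0 0 0 0 1" --pt "0 0 0 0 0 0 1" --pt "0 0 0 0 0 0 1"

```text
time: 19.8
ee_pos: [0.5983, -0.2217, 0.087]
eef_rot: [-0.041, 0.999, -0.0, 0.002]
ft_force: [0.8, 0.4, -0.6]
width: 0.0121
```

```bash
python3 go.py .5963 -.2218 .084 94.6; python3 cap.py 8 side scene; python3 bub.py scene8 240 275 200 230
```

```text
t 19.8 pos [ 0.5983 -0.2217  0.087 ] tool delta mm [2.1 0.1 3. ] yaw 94.67 turn about tool z 0.07 tool z [ 3.2e-03 -8.0e-04 -1.0e+00] j7 1.872 F [ 0.83  0.43 -0.63] w 0.0121
tilt fix deg [-0.06  0.18  0.  ]
{'time': 19.9, 'ee_pos': [0.5983, -0.2217, 0.087], 'eef_rot': [-0.0408, 0.9992, -0.0005, 0.0016], 'ft_force': [-1.1474, 1.3112, 0.5923], 'width': 0.012}
scene8 vial [-30.7  24.6] mid -3.07 bub [-11.    8.9] centroid -1.67 -> rel 1.40
```

Gripped at 12 mm, and the scene view is clear. Now press down.

send_rows --pt "0 0 0 0 0 0.002 1" --pt "0 0 0 0 0 0.002 1" --pt "0 0 0 0 0 0.002 1" --pt "0 0 0 0 0 0.002 1" --pt "0 0 0 0 0 0.002 1" --pt "0 0 0 0 0 0.002 1" --pt "0 0 0 0 0 0.002 1" --pt "0 0 0 0 0 0.002 1" --pt "0 0 0 0 0 0.002 1" --pt "0 0 0 0 0 0.002 1"

```text
time: 20.9
ee_pos: [0.6061, -0.2215, 0.0801]
eef_rot: [-0.042, 0.999, -0.002, 0.01]
ft_force: [-3.2, 2.3, 16.6]
width: 0.0117
```

```bash
python3 go.py .5963 -.2218 .084 94.6; python3 cap.py 9 side scene; python3 bub.py scene9 240 275 200 230
```

```text
t 20.9 pos [ 0.6061 -0.2215  0.0801] tool delta mm [ 9.7  0.5 -4.1] yaw 94.78 turn about tool z 0.18 tool z [ 0.0209 -0.0032 -0.9998] j7 1.871 F [-3.22  2.33 16.59] w 0.0117
tilt fix deg [-0.28  1.18  0.  ]
{'time': 21.0, 'ee_pos': [0.6061, -0.2215, 0.0801], 'eef_rot': [-0.0418, 0.9991, -0.0021, 0.0103], 'ft_force': [-4.7056, 2.0223, 17.096], 'width': 0.0119}
scene9 vial [-34.   22.1] mid -5.91 bub [-3.6 15.2] centroid 5.88 -> rel 11.79
```

Fully down: z fell 7 mm and force is 16.6 N. The bubble moved about +10.4 mm by the scene camera, as expected. The TCP drifted about 9 mm along the bar, so I'll re-centre it before turning.

send_rows --pt "-0.2 1.2 0 0.003 0 0.001 1" --pt "0 0 0 0.003 0 0.001 1" --pt "0 0 0 0.003 0 0.001 1" --pt "0 0 0 0.003 0 0.001 1" --pt "0 0 0 0.002 0 0.001 1" --pt "0 0 0 0 0 0.001 1" --pt "0 0 0 0 0 0.001 1" --pt "0 0 0 0 0 0.001 1" --pt "0 0 0 0 0 0.001 1" --pt "0 0 0 0 0 0.001 1"

```text
time: 22.0
ee_pos: [0.5995, -0.2222, 0.0804]
eef_rot: [-0.041, 0.999, -0.001, 0.009]
ft_force: [-2.2, 1.5, 9.8]
width: 0.0118
```

```bash
python3 go.py .5963 -.2218 .080 94.6
```

```text
t 22.0 pos [ 0.5995 -0.2222  0.0804] tool delta mm [3.2 0.7 0.3] yaw 94.69 turn about tool z 0.09 tool z [ 0.0175 -0.0018 -0.9998] j7 1.874 F [-2.16  1.52  9.82] w 0.0118
tilt fix deg [-0.19  0.99  0.  ]
```

send_rows --pt "0 1 0 0.002 0 0.001 1" --pt "0 0.2 0 0.001 0 0.001 1" --pt "0 0 5 0 0 0.0005 1" --pt "0 0 5 0 0 0.0005 1" --pt "0 0 5 0 0 0.0005 1" --pt "0 0 5 0 0 0.0005 1" --pt "0 0 5 0 0 0.0005 1" --pt "0 0 0 0 0 0.001 1" --pt "0 0 0 0 0 0.001 1" --pt "0 0 0 0 0 0.001 1"

```text
time: 23.0
ee_pos: [0.6025, -0.2222, 0.0832]
eef_rot: [0.184, 0.983, -0.002, 0.005]
ft_force: [-2.9, 1.9, 9.3]
width: 0.0118
```

```bash
python3 go.py .5963 -.2218 .080 44.7;  python3 cap.py 10 scene; python3 bub.py scene10 240 275 200 230
```

```text
t 23.0 pos [ 0.6025 -0.2222  0.0832] tool delta mm [ 6.  -1.9  3.2] yaw 68.74 turn about tool z 24.04 tool z [ 0.0102 -0.005  -0.9999] j7 1.447 F [-2.93  1.86  9.33] w 0.0118
tilt fix deg [-0.06  0.65  0.  ]
{'time': 23.05, 'ee_pos': [0.6025, -0.2222, 0.0832], 'eef_rot': [0.1844, 0.9828, -0.0015, 0.0055], 'ft_force': [-3.2486, 2.3329, 9.9477], 'width': 0.0117}
scene10 vial [-31.9  24. ] mid -3.99 bub [-5.9 12.8] centroid 3.54 -> rel 7.53
```

Turned 26°. The bubble moved -4.3 mm and the knob rose 2.8 mm, both as predicted. I'll continue with 24° and re-centre a little.

send_rows --pt "0 0.6 0 0.002 -0.001 0.001 1" --pt "0 0 5 0.001 0 0.0005 1" --pt "0 0 5 0.001 0 0.0005 1" --pt "0 0 5 0.001 0 0.0005 1" --pt "0 0 5 0.001 0 0.0005 1" --pt "0 0 3 0.001 0 0.0005 1" --pt "0 0 0 0 0 0.001 1" --pt "0 0 0 0 0 0.001 1" --pt "0 0 0 0 0 0.001 1" --pt "0 0 0 0 0 0.001 1"

```text
time: 24.05
ee_pos: [0.6007, -0.2226, 0.0857]
eef_rot: [0.384, 0.923, -0.001, 0.007]
ft_force: [-2.5, 2.3, 9.9]
width: 0.0117
```

send_rows --pt "0 0 0 0 0 0.001 1" --pt "0 0 0 0 0 0.001 1" --pt "0 0 0 0 0 0.001 1" --pt "0 0 0 0 0 0.001 1" --pt "0 0 0 0 0 0.001 1" --pt "0 0 0 0 0 0.001 1" --pt "0 0 0 0 0 0.001 1" --pt "0 0 0 0 0 0.001 1" --pt "0 0 0 0 0 0.001 1" --pt "0 0 0 0 0 0.001 1"

```text
time: 25.05
ee_pos: [0.6034, -0.2222, 0.0857]
eef_rot: [0.381, 0.924, -0.0, 0.011]
ft_force: [-3.7, 1.7, 10.1]
width: 0.0111
```

```bash
python3 go.py .5963 -.2218 .080 44.7;  python3 cap.py 11 scene wrist side; python3 bub.py scene11 240 275 200 230; python3 bub.py side11 255 310 180 230; python3 bub.py side9 255 310 180 230; python3 - <<'E'
import cv2,numpy as np
a=cv2.imread("pics/scene11.png")[190:270,210:300]
cv2.imwrite("pics/scene11c.png",cv2.resize(a,None,fx=7,fy=7,interpolation=cv2.INTER_CUBIC))
E
```

```text
t 25.05 pos [ 0.6034 -0.2222  0.0857] tool delta mm [ 5.5 -4.8  5.6] yaw 45.18 turn about tool z 0.48 tool z [ 0.0191 -0.0089 -0.9998] j7 1.062 F [-3.69  1.71 10.12] w 0.0111
tilt fix deg [ 0.41  1.14 -0.  ]
{'time': 25.2, 'ee_pos': [0.6034, -0.2222, 0.0857], 'eef_rot': [0.3813, 0.9244, -0.0005, 0.0105], 'ft_force': [-2.8813, 1.6672, 10.6653], 'width': 0.0116}
scene11 vial [-31.1  24.6] mid -3.25 bub [-10.2  10.4] centroid -0.51 -> rel 2.74
side11 vial [-16.9  36.1] mid 9.56 bub [-6.1 17.1] centroid 5.48 -> rel -4.08
side9 vial [-12.4  37.9] mid 12.75 bub [ 3.8 26.5] centroid 15.56 -> rel 2.81
```

View pics/scene11c.png

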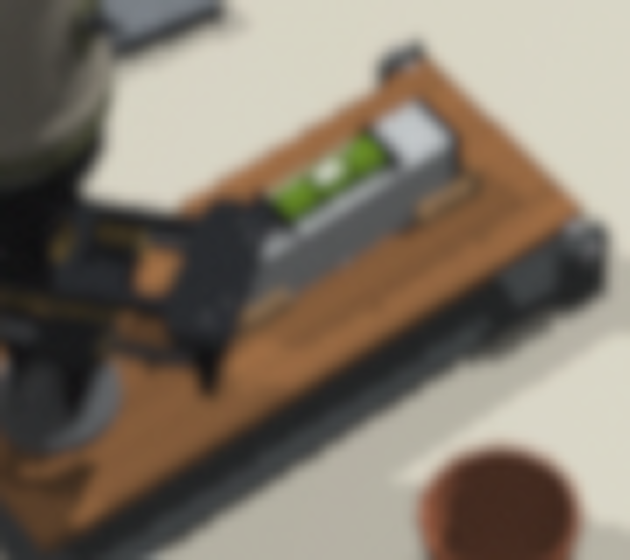

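View pics/wrist11.png

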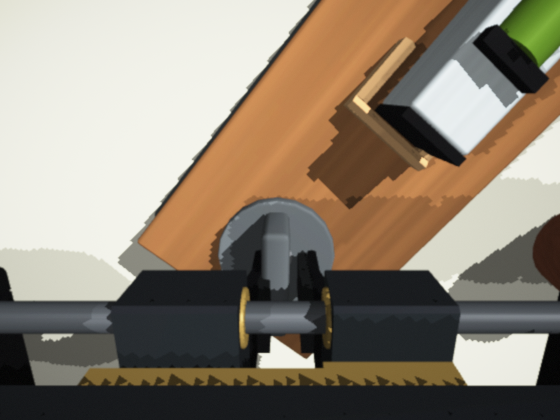

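The checks agree that the bubble is centred:
- **Scene camera:** about +0.1 mm, calibrated against the wrist view.
- **Turn angle:** 49.5°, which predicts about +0.1 mm.
- **Side camera:** about +0.9 mm. This is a coarser view.

Push is 10 N, the grip is closed on the bar, and the fingers are clear of the level. Handing in.

```bash
python3 -c "
from bench import *
print(close_job());s=read_state();print(s['time'],s['ft_force'],s['width'])"
```

```text
the job is handed in; nothing more can be done
None
the job is handed in; nothing more can be done
```

The level is in the pocket and released. The knob is still gripped with the shelf pressed down, and the bubble reads centred. I handed the job in at about 25 s; it gives no verdict.

- **Level:** after release it sat flat on the pocket floor, centred within about 1 mm of the pocket. In the last wrist and scene pictures it was still between the lips, with the gripper clear of it.
- **Shelf:** I pressed the knob end down about 7 mm onto its foot. The last reading was about 10 N of push, well above the 5 N needed, with the fingers closed on the 12 mm bar.
- **Bubble:** I turned the knob 49.5° (0.86 rad) clockwise. The turn angle and the scene camera both put the bubble about 0.1 mm from centre.
- **Checks that disagreed:** the coarser side camera read about +0.9 mm, still inside the lines. The scene and side readings depend on an earlier close-up from the wrist camera, which could not see the bubble from the final pose.
- **Knob grip:** the fingers ended about 7 mm off the knob's axis, after drifting as I pressed down; the grip held.
- **Other things on the table:** I touched none of them as far as I could tell, but I did not measure their positions again at the end.

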